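# Close a cam clamp with a T-handle hex key found by feel

## Robot

A 7-joint arm with a two-finger parallel gripper is mounted at the origin on a cart in front of the work surface, level with it; the furniture and walls round the work are solid. World frame = base frame: x ahead of the robot, y to its left, z up, the work surface at z = 0. Lengths are in m, angles in rad, forces in N, time in s.
With the tool pointing down it reaches from about 0.425 to 0.875 m from the base axis. Payload 4.7 kg.
Tool frame: the origin (TCP) lies between the finger pads; the fingertips stand 19 mm ahead of it and the grasp point (between the pads) is the TCP (finger_overhang is the distance from the TCP to the fingertips, in m); z points along the fingers, y is the line along which they close (so a half turn about z gives the same grasp; the last joint's range is limited). The gripper opens to 87 mm and grips with 3 to 60 N. Pads are 19 mm wide; open, the fingers measure 117 mm over their backs; the gripper's body (75 mm by 190 mm) begins 51 mm behind the grasp point.
Start: joints at [1.339, 0.321, -0.07, 1.45, 0.023, 1.371, -0.057], TCP at [0.158, -0.63, 0.207] pointing down, gripper open.
Joint ranges: [-2.86, 2.86], [-0.3, 2.09], [-1.38, 1.24], [0.06, 2.45], [-1.56, 4.7], [0.09, 2.05], [-2.69, 2.69]. Speed limits (rad/s): [2.57, 2.57, 3.14, 3.14, 3.14, 3.14, 3.14].

## Interface

Orientations are given as a 3x3 rotation matrix whose columns are the frame's x, y, z axes.
In Python, from station import state, read_camera, sign_off, finger_overhang gives the robot as it stands.
- The arm moves only by the tool drive_tool, never from a script. Its argument "increments" is a list of rows, each a list of 7 numbers: the turn, a rotation vector about the tool's x, y, z in degrees, then the shift along the tool's x, y, z in mm, then the opening, from -1 (shut) to 1 (fully open). A call has 1 to 20 rows; each row shifts and turns the commanded pose from where the row before left it, along the tool's axes as they then stand; what a row does not reach is not made up. A row lasts 1/12 s, in which the tool goes at most 41.7 mm and 7.16 degrees, less where a joint would pass 70% of its speed; a pose out of reach is approached as far as the arm can. A call with a gripper value outside its range is refused whole. The fingers move at their own pace and stop on an object; "grip_force" is the grip in N (left out, the last holds). Time passes only in rows, so rows that do not move let the fingers close. It gives the time, the measured TCP pose, the force, the opening and the grip force at its end, in the units of the state.
- state(): the state, without advancing time (a new reading comes with each control period).
- read_camera(name): name is "scene" or "top"; returns a dict with "image" (480x640x3 uint8, red, green, blue), "intrinsics" (3x3 intrinsics, pixels), "R" (3x3) and "t" (3): a world point X has camera coordinates R X + t. Camera axes: x right, y down, z forward; pixel columns grow to the right and rows downward; lengths in m; the calibration is good to about 2 mm. A picture is of the moment at which its call begins. There is no depth.
- sign_off(): hands the job in; it is judged then, once.
The state is a dict: "time": time; "joints": joint angles; "dq": joint speeds; "effort": joint torques, N m; "tcp_pos": TCP position; "tool_rot": TCP orientation; "wrist_force": force on the tool from outside, world axes, zero at the start; "wrist_torque": the same for the moment, N m; "width": finger opening in m; "finger_force": force on a finger pad.
Only numpy, scipy, OpenCV 4.12 (cv2) and the standard library are available. Lean on these libraries where they do the work, as an engineer would, in place of code of your own. Each camera call takes 0.05 s, during which the arm holds its last target. There are 200 camera calls.

## Task

Lock the wooden blank in the blue clamp: take the red T-handle hex key from its stand and lower it into the clamp's round well, turn it under light pressure until its ribbed hex end drops home into the socket hidden at the bottom, then turn it clockwise as far as it goes. Never force the key (the sprung socket must not be pushed down hard, nor the clamp struck), leave the key standing fully home in the clamp, and leave the tape roll and the sanding block where they are.

Things in the scene. Friction and masses are not known exactly. Their poses are not given: they have to be found in the camera images.
- key_grip (a point): Centre of the red bar handle of the loose T-handle hex key (0.16 kg), 82 mm above its lower end. Bar: 84 mm long along its own x, 16 thick along y, 24 high along z (up). Below it a round neck 12 mm thick, 24 long; a round shank 24 mm thick, 30 long; and the bit, 16 long: a hexagon 16 mm across flats with two ribs 5 mm wide, in line with the bar, that reach 12 mm out from the axis.
- key_tip (a point): Centre of the flat lower end face of the key's bit; axes as the handle (x along the bar and the ribs, z up the key).
- stand: Fixed pale wooden block 64 x 64 x 45 mm high, origin under its centre. The key stands at the start in the round hole in its middle, 32 mm deep and loosely fitting, so that it may lean a few degrees.
- clamp_mouth (a point): Centre of the mouth of the round well in the 70 x 70 mm top (65 mm above the bench) of the clamp's blue housing; z up; jaws on this frame's -y side. Well: 25.6 mm wide, 25 mm deep, with a 5 mm bevel round its mouth. Its floor is the flat face of the steel cam screw, with the keyed hex socket in its middle; the socket's floor is 39 mm below this point; the bit's end stands there when home.
- cam_screw (a joint): Turn of the cam screw, rad: 0 at the start, grows clockwise seen from above, hard stop at 1.0 = jaws closed. Friction 0.1 N m, a little more as the jaw meets the wood; stays where left. Its hex socket, 17.4 mm across flats, 14 deep, has two keyways 6.5 mm wide for the ribs; their line starts within 0.78 rad either side of clamp_mouth's x axis (half a turn is the same); no reading tells it.
- cam_float (a joint): How far the cam screw (face and socket) is pushed down on its spring, m: 0 = up. About 3 N starts it, then 1.5 N more for each mm; more than 0.008 (about 15 N) counts as forcing; end stop 0.010.
- tape_roll: Bystander: roll of yellow-brown masking tape lying flat, 91 mm across, 24 mm high; origin under its centre.
- sand_block: Bystander: dark sanding block, 61 x 101 x 32 mm; origin under its centre.
- housing: The clamp's blue housing, 70 x 70 x 53 mm, fixed on a dark base plate 120 x 190 x 12 mm; origin 12 mm above the bench, under the well; axes as clamp_mouth. On its -y side lie the moving jaw (8 mm per rad of the cam screw), a dark wooden blank 40 x 130 x 30 mm, loose, and the fixed jaw, all lower than the housing.

How it is judged:
On the way, in this order (a step that is already met when the one before it is completed fails the run):
1. the key's bit is fully home in the hex socket (z of key_tip in the frame of clamp_mouth below -0.0355 m and horizontal distance between key_tip and clamp_mouth below 0.004 m and value of joint cam_float below 0.008 m), for 0.1 s.
2. the cam screw is turned clockwise to its stop with the key home (value of joint cam_screw above 0.9 rad and z of key_tip in the frame of clamp_mouth below -0.0335 m), for 0.1 s.
At the end, for the whole second after the job is handed in: The cam screw is turned to more than 0.9 rad and at rest; the key stands upright (within 0.12 rad) in the clamp with its end more than 35.5 mm below the well's mouth and within 4 mm of its axis; the gripper is at least 40 mm away from the handle's centre (value of joint cam_screw above 0.9 rad and z of key_tip in the frame of clamp_mouth below -0.0355 m and horizontal distance between key_tip and clamp_mouth below 0.004 m and angle between key_tip's own z axis and vertical below 0.12 rad and velocity of joint cam_screw below 0.05 rad/s and distance between key_grip and the grasp point above 0.04 m); the robot touches nothing.
It fails at once if the sprung cam screw is pushed down more than 8 mm (about 15 N): the key is forced (value of joint cam_float above 0.008 m).
It fails at once if more than 50 N on the clamp's housing: struck, or the key jammed in its well (contact force between housing and anything else above 50 N).
It fails at once if the tape roll is moved more than 25 mm (distance of tape_roll from where it was at the start of the episode above 0.025 m).
It fails at once if the sanding block is moved more than 25 mm (distance of sand_block from where it was at the start of the episode above 0.025 m).
It also fails if it takes over 67 s, if anything falls off the work surface, if the arm or the gripper's body presses on something with over 40 N, if the wrist force passes 120 N, or if a joint passes its speed limit or range.

## Working session

There is one attempt and no reset: what is moved stays moved. The work goes in short steps, Python scripts to look and compute and a tool call to move; the robot and the scene stay as the last step left them, time stands still between calls to the robot, and variables do not carry over. Pictures are saved under pics/ and viewed, at most 11 in all, crops included, and the job is handed in when it is done.

Besides the shell and the picture viewer there is one more tool, called after "Request:" as name(argument=value, ...) on one line, values as JSON. drive_tool: Moves the arm, as the interface text tells. Its arguments: {"type":"object","properties":{"increments":{"type":"array"},"grip_force":{"type":"number"}},"required":["increments"]}

```bash
mkdir -p pics; ls
python3 - <<'E'
from station import *
import cv2,numpy as np
s=state()
for k in s: print(k,np.round(s[k],3).tolist())
for n in("scene","top"):
    c=read_camera(n); cv2.imwrite(f"pics/{n}0.png",c["image"][:,:,::-1]); print(n,c["intrinsics"].tolist(),np.round(c["R"],4).tolist(),np.round(c["t"],4).tolist(), np.round(-c["R"].T@c["t"],3))
E
```

```text
pics
time 0.0
joints [1.339, 0.322, -0.07, 1.452, 0.023, 1.371, -0.057]
dq [0.0, -0.001, 0.0, 0.002, 0.001, 0.001, -0.0]
effort [0.0, -49.13, -0.405, -31.252, -0.064, 0.044, 0.0]
tcp_pos [0.158, -0.63, 0.206]
tool_rot [[0.97, 0.243, -0.001], [0.243, -0.97, 0.002], [-0.0, -0.002, -1.0]]
wrist_force [0.97, 0.636, -0.641]
wrist_torque [0.009, -0.003, 0.075]
finger_force 0.0
width 0.087
scene [[438.2978141034652, 0.0, 316.9063098028606], [0.0, 438.2978141034652, 237.733254553757], [0.0, 0.0, 1.0]] [[-0.7441, -0.668, -0.0102], [-0.4099, 0.4686, -0.7825], [0.5275, -0.5781, -0.6225]] [0.2057, 0.4007, 0.5029] [0.052 0.24  0.629]
top [[590.0680299803837, 0.0, 328.6158741503371], [0.0, 590.0680299803837, 243.24568751743985], [0.0, 0.0, 1.0]] [[-0.0098, -0.9999, -0.0018], [-0.9993, 0.0099, -0.0363], [0.0363, 0.0014, -0.9993]] [-0.2696, 0.5012, 0.9188] [ 0.465 -0.276  0.936]
```

View pics/scene0.png

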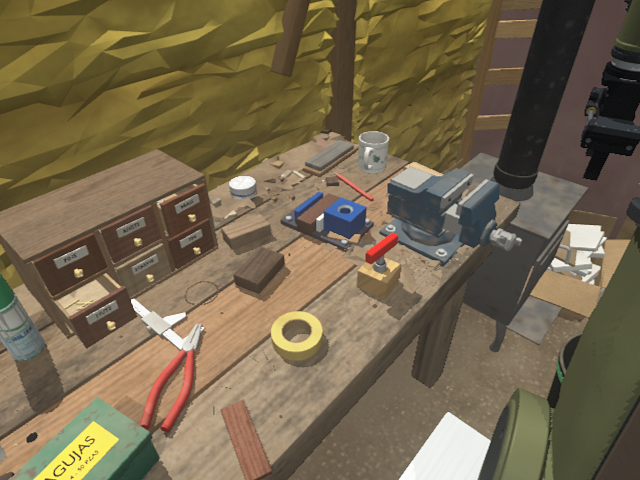

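View pics/top0.png

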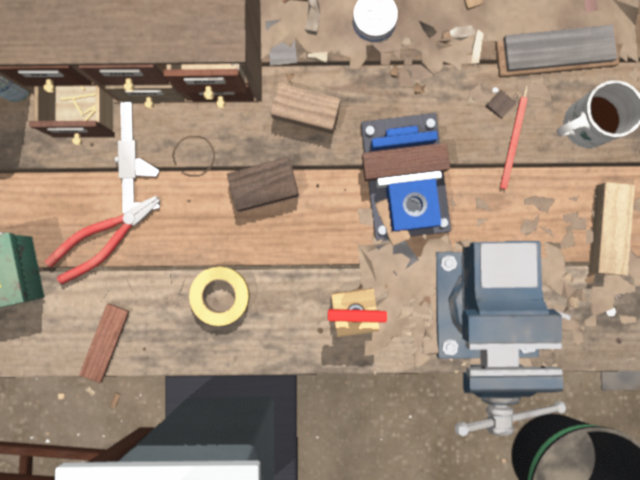

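```bash
cat > h.py <<'E'
from station import *
import cv2,numpy as np
def ray(c,uv):
    d=c["R"].T@np.linalg.solve(c["intrinsics"],np.r_[uv,1.]); return -c["R"].T@c["t"],d
def onz(c,uv,z):
    o,d=ray(c,uv); return o+d*(z-o[2])/d[2]
def tri(c1,p1,c2,p2):
    o1,d1=ray(c1,p1);o2,d2=ray(c2,p2)
    A=np.c_[d1,-d2];s=np.linalg.lstsq(A,o2-o1,rcond=None)[0]
    a,b=o1+d1*s[0],o2+d2*s[1];return (a+b)/2,np.linalg.norm(a-b)
def mask(c,kind,box):
    hsv=cv2.cvtColor(c["image"],cv2.COLOR_RGB2HSV);h,s,v=[hsv[...,i].astype(int) for i in range(3)]
    m={'red':((h<6)|(h>174))&(s>190)&(v>110),'blue':(h>108)&(h<125)&(s>170)&(v>90)}[kind]
    z=np.zeros(m.shape,np.uint8);x0,y0,x1,y1=box;z[y0:y1,x0:x1]=m[y0:y1,x0:x1]
    cs,_=cv2.findContours(z,cv2.RETR_EXTERNAL,cv2.CHAIN_APPROX_NONE);return z*255,max(cs,key=cv2.contourArea)
E
python3 - <<'E'
from h import *
T=read_camera("top");S=read_camera("scene")
_,ct=mask(T,'red',(300,280,420,350));_,cs=mask(S,'red',(350,220,410,280))
print('top red',cv2.minAreaRect(ct),cv2.boundingRect(ct));print('scene red',cv2.minAreaRect(cs),cv2.boundingRect(cs))
_,bt=mask(T,'blue',(380,165,450,240));print('housing',cv2.minAreaRect(bt))
hc=cv2.minAreaRect(bt)
for p in cv2.boxPoints(hc): print(p,onz(T,p,.065)[:2].round(4))
a=cv2.resize(T["image"][170:345,310:460],None,fx=3.2,fy=3.2,interpolation=cv2.INTER_CUBIC)
b=cv2.resize(S["image"][190:300,310:410],None,fx=3.1,fy=5.09*1,interpolation=cv2.INTER_CUBIC)
b=cv2.resize(S["image"][190:300,310:410],(310,341),interpolation=cv2.INTER_CUBIC);b=cv2.copyMakeBorder(b,0,560-341,0,0,0)
cv2.imwrite("pics/c1.png",np.hstack([a,b])[:,:,::-1])
E
```

```text
Traceback (most recent call last):
  File "h.py", line 15, in mask
    cs,_=cv2.findContours(z,cv2.RETR_EXTERNAL,cv2.CHAIN_APPROX_NONE);return z*255,max(cs,key=cv2.contourArea)
                                                                                  ~~~^^^^^^^^^^^^^^^^^^^^^^^^
ValueError: max() iterable argument is empty
```

```bash
python3 - <<'E'
from h import *
T=read_camera("top");S=read_camera("scene")
for c,p in((T,(316,350)),(S,(248,380)),(S,(252,372)),(T,(215,430)),(T,(204,415))):
    print(c["image"][p],cv2.cvtColor(c["image"][p][None,None],cv2.COLOR_RGB2HSV)[0,0], c["image"].dtype)
E
sed -i "s/(s>190)&(v>110)/(s>150)\&(v>90)/" h.py
cat > m.py <<'E'
from h import *
T=read_camera("top");S=read_camera("scene")
_,ct=mask(T,'red',(300,280,420,350));_,cs=mask(S,'red',(350,220,410,280))
print('top red',cv2.minAreaRect(ct),cv2.boundingRect(ct));print('scene red',cv2.minAreaRect(cs),cv2.boundingRect(cs))
_,bt=mask(T,'blue',(380,165,450,240));print('housing',cv2.minAreaRect(bt))
hc=cv2.minAreaRect(bt)
for p in cv2.boxPoints(hc): print(p,onz(T,p,.065)[:2].round(4))
a=cv2.resize(T["image"][170:345,310:460],None,fx=3.2,fy=3.2,interpolation=cv2.INTER_CUBIC)
b=cv2.resize(S["image"][190:300,310:410],(310,341),interpolation=cv2.INTER_CUBIC);b=cv2.copyMakeBorder(b,0,560-341,0,0,0)
cv2.imwrite("pics/c1.png",np.hstack([a,b])[:,:,::-1])
E
python3 m.py
```

```text
[253  86  82] [  1 172 253] uint8
[224  58  50] [  1 198 224] uint8
[246  65  57] [  1 196 246] uint8
[ 75 123 211] [109 164 211] uint8
[123 125 130] [111  14 130] uint8
top red ((356.9687805175781, 315.4990234375), (58.19034194946289, 11.494388580322266), 1.7899105548858643) (328, 309, 59, 13)
scene red ((381.32000732421875, 247.76002502441406), (12.399998664855957, 40.399993896484375), 53.13010025024414) (366, 233, 32, 31)
housing ((393.0, 226.0), (0.0, 0.0), 0.0)
[393. 226.] [ 0.521  -0.3701]
[393. 226.] [ 0.521  -0.3701]
[393. 226.] [ 0.521  -0.3701]
[393. 226.] [ 0.521  -0.3701]
```

View pics/c1.png

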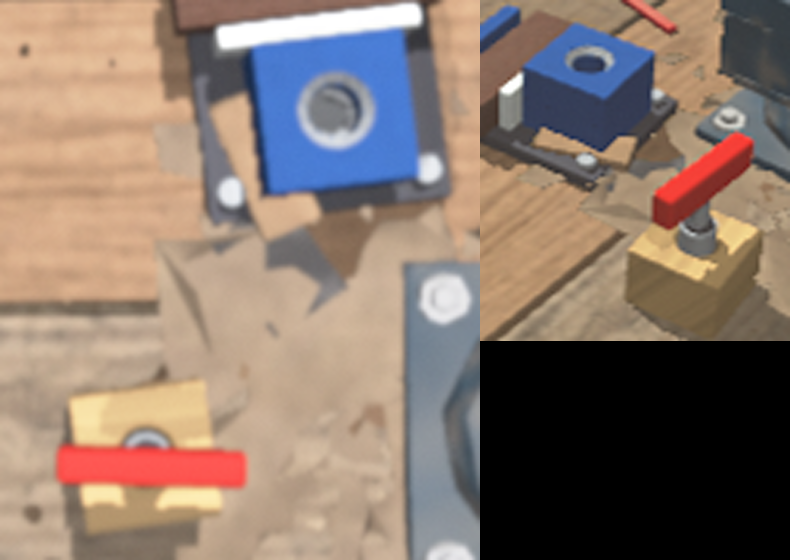

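```bash
sed -i "s/(h>108)&(h<125)&(s>170)/(h>104)\&(h<125)\&(s>130)/" h.py
cat > m.py <<'E'
from h import *
T=read_camera("top");S=read_camera("scene")
def proj(c,X): x=(c["R"]@np.array(X).T).T+c["t"];x=x@c["intrinsics"].T;return x[:,:2]/x[:,2:]
_,ct=mask(T,'red',(300,280,420,350));r=cv2.minAreaRect(ct);bp=cv2.boxPoints(r)
for z in(.1,.107): print('bar',z,onz(T,r[0],z).round(4),[onz(T,p,z)[:2].round(4).tolist() for p in bp])
hsv=cv2.cvtColor(T["image"],cv2.COLOR_RGB2HSV)
_,bt=mask(T,'blue',(380,172,450,240));hc=cv2.minAreaRect(bt);print('housing',hc)
print(onz(T,hc[0],.065),[onz(T,p,.065)[:2].round(4).tolist() for p in cv2.boxPoints(hc)])
# well: non-blue hole inside the housing
z=np.zeros((480,640),np.uint8);cv2.drawContours(z,[bt],-1,255,-1);m,_=mask(T,'blue',(380,172,450,240));h=cv2.bitwise_and(z,255-m)
cs,_=cv2.findContours(h,cv2.RETR_EXTERNAL,cv2.CHAIN_APPROX_NONE);k=max(cs,key=cv2.contourArea);e=cv2.fitEllipse(k);print('well',e,onz(T,e[0],.065))
# stand top (bright yellow)
m=((hsv[...,0]>12)&(hsv[...,0]<28)&(hsv[...,1]>90)&(hsv[...,2]>215)).astype(np.uint8);m[:280]=0;m[345:]=0;m[:,:325]=0;m[:,385:]=0
p=cv2.findNonZero(m);q=cv2.minAreaRect(p);print('stand',q,onz(T,q[0],.045))
_,cs=mask(S,'red',(350,220,410,280));print('scene red bbox',cv2.boundingRect(cs))
c=onz(T,r[0],.107)
for tilt in(0,.05,.1):
  u=onz(T,bp[0],.107);
  a=np.deg2rad(r[2]);ex=onz(T,(r[0][0]+29*np.cos(a),r[0][1]+29*np.sin(a)),.107)-c;ex/=np.linalg.norm(ex);ez=np.array([-tilt,0,1]);ez/=np.linalg.norm(ez);ez-=ex*(ez@ex);ey=np.cross(ez,ex)
  P=proj(S,[c+ex*i*.042+ey*j*.008-ez*k for i in(-1,1) for j in(-1,1) for k in(0,.024)]);print(tilt,ex.round(3),P.min(0).round(1),(P.max(0)-P.min(0)).round(1))
cv2.imwrite("pics/w1.png",cv2.resize(T["image"][185:225,395:437],None,fx=14,fy=14,interpolation=cv2.INTER_CUBIC)[:,:,::-1])
E
python3 m.py
```

```text
bar 0.1 [ 0.3928 -0.3137  0.1   ] [[0.3865, -0.2724], [0.4025, -0.273], [0.3992, -0.3551], [0.3831, -0.3544]]
bar 0.107 [ 0.3934 -0.3134  0.107 ] [[0.3871, -0.2724], [0.403, -0.2731], [0.3997, -0.3545], [0.3838, -0.3538]]
housing ((414.13824462890625, 204.92489624023438), (47.08702087402344, 48.781219482421875), 83.2901611328125)
[ 0.55194938 -0.40179236  0.065     ] [[0.5829, -0.3623], [0.5906, -0.4342], [0.5211, -0.4412], [0.5134, -0.3695]]
well ((414.5265808105469, 204.00660705566406), (24.3210506439209, 24.932100296020508), 92.54098510742188) [ 0.55330675 -0.40238754  0.065     ]
stand ((354.5384826660156, 310.8077087402344), (39.69111633300781, 41.79970169067383), 82.87498474121094) [ 0.39508692 -0.31263266  0.045     ]
scene red bbox (366, 233, 32, 31)Traceback (most recent call last):
  File "m.py", line 19, in <module>
    a=np.deg2rad(r[2]);ex=onz(T,(r[0][0]+29*np.cos(a),r[0][1]+29*np.sin(a)),.107)-c;ex/=np.linalg.norm(ex);ez=np.array([-tilt,0,1]);ez/=np.linalg.norm(ez);ez-=ex*(ez@ex);ey=np.cross(ez,ex)
                                                                                                                                    ^^^^^^^^^^^^^^^^^^^^^^
numpy._core._exceptions._UFuncOutputCastingError: Cannot cast ufunc 'divide' output from dtype('float64') to dtype('int64') with casting rule 'same_kind'
```

```bash
sed -i "s/\[-tilt,0,1\]/[-tilt,0,1.]/" m.py; python3 m.py | tail -4
```

```text
scene red bbox (366, 233, 32, 31)
0 [-0.041 -0.999  0.   ] [363.1 230.8] [35. 34.]
0.05 [-0.041 -0.999  0.   ] [362.6 230.6] [35.5 34. ]
0.1 [-0.041 -0.999  0.   ] [362.1 230.4] [35.9 33.9]
```

View pics/w1.png

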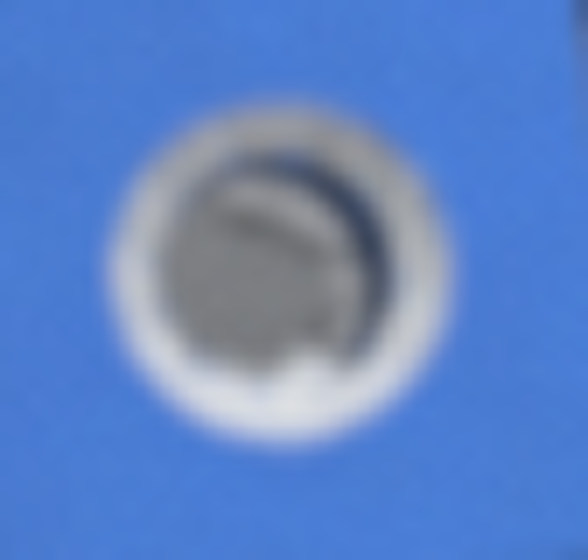

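Run:
```python
from h import *
T=read_camera("top");S=read_camera("scene")
print(tri(T,(475.,243.),S,(389.,185.)))
```

```text
(array([ 0.49214577, -0.47871645,  0.11618486]), np.float64(0.0019240339558952617))
```

Request:
drive_tool(increments=[[0,0,0,0,0,-20,1],[0,0,0,0,0,-20,1],[0,0,0,0,0,-20,1],[0,0,0,21.8,-17.85,0,1],[0,0,0,21.8,-17.85,0,1],[0,0,0,21.8,-17.85,0,1],[0,0,0,21.8,-17.85,0,1],[0,0,0,21.8,-17.85,0,1],[0,0,0,21.8,-17.85,0,1],[0,0,0,21.8,-17.85,0,1],[0,0,0,21.8,-17.85,0,1],[0,0,0,21.8,-17.85,0,1],[0,0,0,21.8,-17.85,0,1],[0,0,0,21.8,-17.85,0,1],[0,0,0,21.8,-17.85,0,1],[0,0,0,21.8,-17.85,0,1],[0,0,0,21.8,-17.85,0,1]])

```text
time: 2.12
tcp_pos: [0.394, -0.3126, 0.2672]
tool_rot: [[0.97, 0.243, 0.0], [0.243, -0.97, -0.001], [0.0, 0.001, -1.0]]
wrist_force: [0.2, -0.1, -0.3]
width: 0.0871
finger_force: 0.0
```

Request:
drive_tool(increments=[[0,0,-6.7,0,0,0,1],[0,0,-6.7,0,0,0,1],[0,0,-6.7,0,0,0,1],[0,0,-6.7,0,0,0,1],[0,0,-6.7,0,0,0,1],[0,0,-6.7,0,0,0,1],[0,0,-6.7,0,0,0,1],[0,0,-6.7,0,0,0,1],[0,0,-6.7,0,0,0,1],[0,0,-6.7,0,0,0,1],[0,0,-6.7,0,0,0,1],[0,0,0,0,0,0,1],[0,0,0,0,0,0,1]])

```text
time: 3.2
tcp_pos: [0.3934, -0.3138, 0.2671]
tool_rot: [[0.042, 0.999, 0.0], [0.999, -0.042, -0.0], [-0.0, 0.0, -1.0]]
wrist_force: [-0.1, -0.4, -0.5]
width: 0.0869
finger_force: 0.0
```

Request:
drive_tool(increments=[[0,0,0,0,0,20,1],[0,0,0,0,0,20,1],[0,0,0,0,0,20,1],[0,0,0,0,0,20,1],[0,0,0,0,0,20,1],[0,0,0,0,0,20,1],[0,0,0,0,0,20,1],[0,0,0,0,0,20,1],[0,0,0,0,0,12,1],[0,0,0,0,0,0,1],[0,0,0,0,0,0,1]])

```text
time: 4.12
tcp_pos: [0.3933, -0.3137, 0.0949]
tool_rot: [[0.04, 0.999, -0.0], [0.999, -0.04, 0.001], [0.0, -0.0, -1.0]]
wrist_force: [-0.6, -0.2, 0.1]
width: 0.087
finger_force: 0.0
```

Request:
drive_tool(increments=[[0,0,0,0,0,0,0.2],[0,0,0,0,0,0,-0.2],[0,0,0,0,0,0,-1],[0,0,0,0,0,0,-1],[0,0,0,0,0,0,-1],[0,0,0,0,0,0,-1],[0,0,0,0,0,0,-1],[0,0,0,0,0,0,-1],[0,0,0,0,0,0,-1],[0,0,0,0,0,0,-1]], grip_force=20)

```text
time: 4.95
tcp_pos: [0.3933, -0.3138, 0.0949]
tool_rot: [[0.039, 0.999, -0.0], [0.999, -0.039, -0.0], [-0.0, -0.0, -1.0]]
wrist_force: [0.4, 0.5, -0.9]
width: 0.0282
finger_force: 0.0
```

Request:
drive_tool(increments=[[0,0,0,0,0,0,-1],[0,0,0,0,0,0,-1],[0,0,0,0,0,0,-1],[0,0,0,0,0,0,-1],[0,0,0,0,0,0,-1]], grip_force=50)

```text
time: 5.37
tcp_pos: [0.3933, -0.3139, 0.095]
tool_rot: [[0.039, 0.999, -0.0], [0.999, -0.039, -0.0], [-0.0, -0.0, -1.0]]
wrist_force: [0.3, -0.1, -0.4]
width: 0.0014
finger_force: 0.0
```

Request:
drive_tool(increments=[[0,0,0,0,0,-8,-1],[0,0,0,0,0,-15,-1],[0,0,0,0,0,-15,-1],[0,0,0,0,0,-20,-1],[0,0,0,0,0,-22,-1],[0,0,0,0,0,0,-1],[0,0,0,0,0,0,-1]])

```text
time: 5.95
tcp_pos: [0.3942, -0.3145, 0.1767]
tool_rot: [[0.039, 0.999, 0.002], [0.999, -0.039, -0.003], [-0.002, 0.003, -1.0]]
wrist_force: [0.4, 0.4, -1.4]
width: 0.0003
finger_force: 0.0
```

Run:
```python
from h import *
T=read_camera("top");S=read_camera("scene")
a=cv2.resize(T["image"][270:380,310:420],(400,400),interpolation=cv2.INTER_CUBIC)
b=cv2.resize(S["image"][170:290,330:450],(400,400),interpolation=cv2.INTER_CUBIC)
cv2.imwrite("pics/g1.png",np.hstack([a,b])[:,:,::-1])
```

```text
(no output)
```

View pics/g1.png

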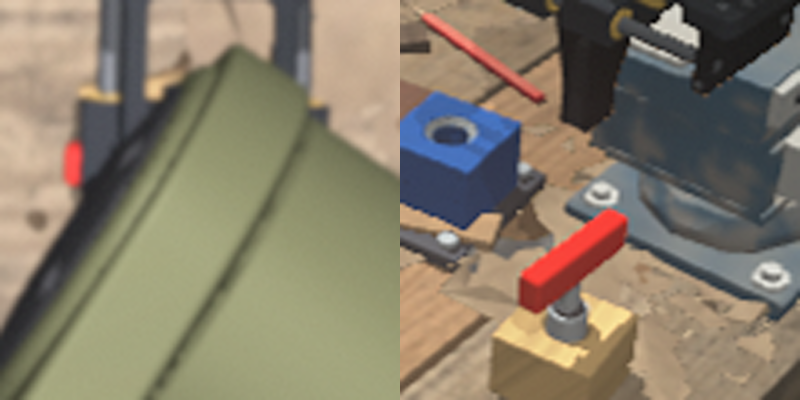

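Run:
```python
from h import *
T=read_camera("top");S=read_camera("scene")
def proj(c,X): x=(c["R"]@np.array(X).T).T+c["t"];x=x@c["intrinsics"].T;return (x[:,:2]/x[:,2:]).round(1).tolist()
s=state();p=s["tcp_pos"];print(finger_overhang,p,s["joints"])
X=[p,p-[0,0,.019],p+[0,0,.05]]
print(proj(S,X),proj(T,X))
cv2.imwrite("pics/g2.png",S["image"][60:330,270:640,::-1].repeat(2,0).repeat(2,1))
```

```text
0.019 [ 0.39270595 -0.31335612  0.1739101 ] [ 0.97985188  0.04540872 -0.36745582  1.84239116  0.01700471  1.25883166
  0.56884357]
[[384.7, 213.5], [383.8, 222.1], [387.2, 189.7]] [[359.3, 320.5], [358.6, 319.1], [361.4, 324.4]]
```

View pics/g2.png

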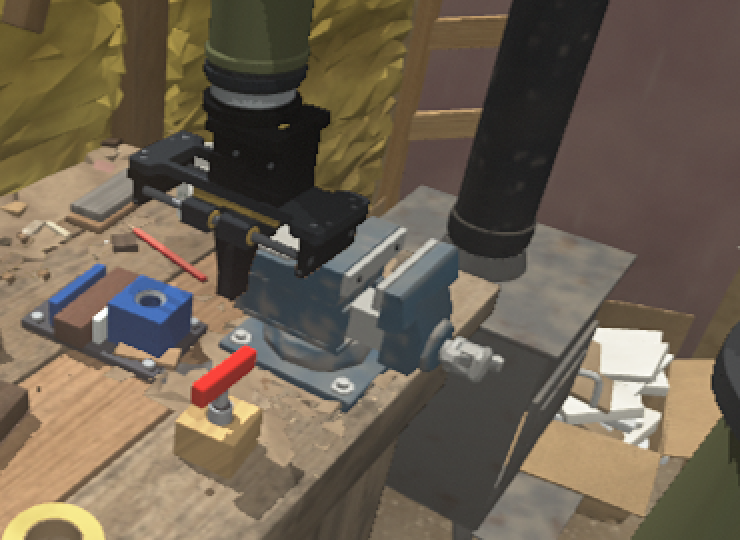

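Run:
```python
from h import *
T=read_camera("top");S=read_camera("scene")
a=cv2.resize(T["image"][200:340,290:430],(600,600),interpolation=cv2.INTER_CUBIC)
cv2.imwrite("pics/g3.png",a[:,:,::-1])
```

```text
(no output)
```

View pics/g3.png

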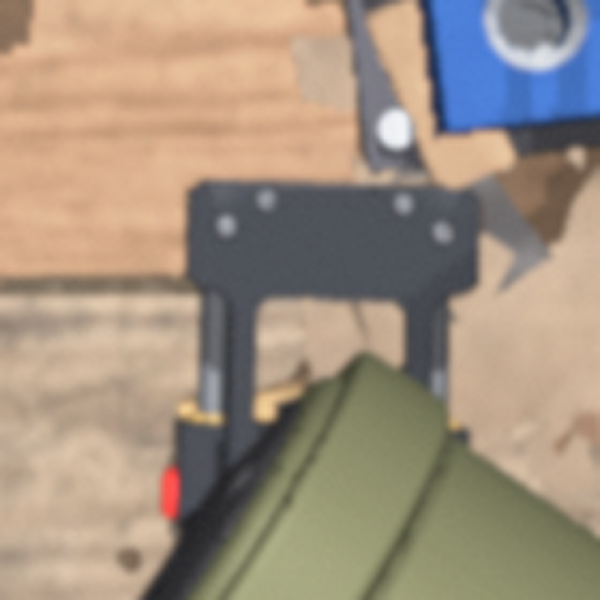

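Run:
```python
from h import *
S=read_camera("scene");T=read_camera("top")
def proj(c,X): x=(c["R"]@np.array(X).T).T+c["t"];x=x@c["intrinsics"].T;return (x[:,:2]/x[:,2:]).round(1).tolist()
ty=np.array([.243,-.97,0]);tx=np.array([.97,.243,0]);p=np.array([.158,-.63,.206])
for e in(0,.02,.035): print(e,proj(S,[p+ty*s*.0435+[0,0,e-.019] for s in(-1,1)]+[p+[0,0,e+.051]+ty*s*.095+tx*q*.0375 for s in(-1,1) for q in(-1,1)]))
q=state()["tcp_pos"]
for e in(0,.02,.03,.035): print(e,proj(S,[q+[0,0,e-.019],q+[0,0,e+.051]]+[q+[.095,s*.0375,e+.051] for s in(-1,1)]+[q+[-.095,s*.0375,e+.051] for s in(-1,1)]))
i=cv2.imread("pics/scene0.png")[60:220,540:640];cv2.imwrite("pics/g4.png",cv2.resize(i,None,fx=3.7,fy=3.7,interpolation=cv2.INTER_CUBIC))
```

```text
0 [[582.2, 193.3], [584.4, 171.9], [622.1, 177.9], [571.2, 167.5], [620.8, 132.4], [577.7, 125.0]]
0.02 [[586.3, 183.9], [588.2, 162.9], [627.4, 167.0], [575.5, 156.9], [625.3, 122.5], [581.4, 115.4]]
0.035 [[589.4, 176.7], [591.2, 156.0], [631.5, 158.6], [578.8, 148.6], [628.7, 114.9], [584.2, 108.0]]
0 [[383.7, 221.8], [387.1, 188.9], [356.7, 163.1], [330.8, 178.7], [448.0, 200.0], [424.0, 220.2]]
0.02 [[384.6, 212.8], [388.2, 178.8], [357.2, 153.5], [330.9, 168.8], [450.1, 189.6], [425.9, 209.6]]
0.03 [[385.1, 208.2], [388.7, 173.6], [357.5, 148.6], [330.9, 163.7], [451.2, 184.4], [426.8, 204.2]]
0.035 [[385.4, 205.8], [389.0, 171.0], [357.6, 146.1], [331.0, 161.2], [451.8, 181.7], [427.3, 201.4]]
```

View pics/g4.png

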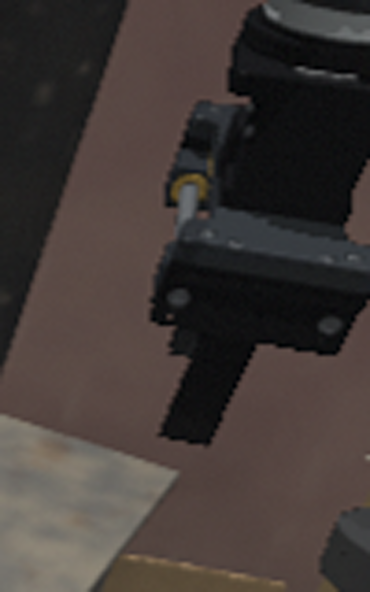

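Request:
drive_tool(increments=[[0,0,0,0,0,0,1],[0,0,0,0,0,0,1],[0,0,0,0,0,0,1],[0,0,0,0,0,0,1],[0,0,0,0,0,0,1],[0,0,0,0,0,0,1],[0,0,0,0,0,0,1],[0,0,0,0,0,0,1],[0,0,0,0,0,20,1],[0,0,0,0,0,20,1],[0,0,0,0,0,15,1],[0,0,0,0,0,15,1],[0,0,0,0,0,10,1],[0,0,0,0,0,10,1],[0,0,0,0,0,8,1],[0,0,0,0,0,8,1],[0,0,0,0,0,0,1],[0,0,0,0,0,0,1]])

```text
time: 7.85
tcp_pos: [0.3933, -0.3138, 0.0688]
tool_rot: [[0.039, 0.999, -0.0], [0.999, -0.039, 0.0], [0.0, -0.0, -1.0]]
wrist_force: [0.4, -0.4, 0.6]
width: 0.0868
finger_force: 0.0
```

Request:
drive_tool(increments=[[0,0,0,0,0,0,-1],[0,0,0,0,0,0,-1],[0,0,0,0,0,0,-1],[0,0,0,0,0,0,-1],[0,0,0,0,0,0,-1],[0,0,0,0,0,0,-1],[0,0,0,0,0,0,-1],[0,0,0,0,0,0,-1],[0,0,0,0,0,0,-1],[0,0,0,0,0,0,-1],[0,0,0,0,0,0,-1],[0,0,0,0,0,0,-1],[0,0,0,0,0,0,-1],[0,0,0,0,0,0,-1]], grip_force=20)

```text
time: 9.02
tcp_pos: [0.3932, -0.3138, 0.0689]
tool_rot: [[0.039, 0.999, -0.0], [0.999, -0.039, 0.0], [0.0, -0.0, -1.0]]
wrist_force: [-0.1, 0.2, -0.1]
width: 0.0159
finger_force: 19.9
```

Request:
drive_tool(increments=[[0,0,0,0,0,0,-1],[0,0,0,0,0,0,-1],[0,0,0,0,0,-5,-1],[0,0,0,0,0,-8,-1],[0,0,0,0,0,-10,-1],[0,0,0,0,0,-12,-1],[0,0,0,0,0,-15,-1],[0,0,0,0,0,-15,-1],[0,0,0,0,0,-15,-1],[0,0,0,0,0,-10,-1],[0,0,0,0,0,0,-1],[0,0,0,0,0,0,-1],[0,0,0,0,0,0,-1]], grip_force=50)

```text
time: 10.1
tcp_pos: [0.3929, -0.3135, 0.1584]
tool_rot: [[0.039, 0.999, -0.001], [0.999, -0.039, 0.001], [0.0, -0.001, -1.0]]
wrist_force: [0.0, -0.7, -2.1]
width: 0.0152
finger_force: 49.9
```

Run:
```python
from h import *
S=read_camera("scene")
def proj(c,X): x=(c["R"]@np.array(X).T).T+c["t"];x=x@c["intrinsics"].T;return (x[:,:2]/x[:,2:]).round(1).tolist()
s=state();print(s["tcp_pos"],s["wrist_force"],s["wrist_torque"])
q=s["tcp_pos"];X=q+[0,0,.026]
print(proj(S,[X,X-[0,0,.082],X+[0,0,.012]]))
cv2.imwrite("pics/g5.png",cv2.resize(S["image"][150:270,320:450],None,fx=5,fy=5,interpolation=cv2.INTER_CUBIC)[:,:,::-1])
```

```text
[ 0.39277757 -0.31341012  0.15804933] [ 0.54757454  0.26658823 -1.69565716] [ 0.00159252 -0.12573851  0.00535399]
[[385.1, 208.8], [381.4, 244.6], [385.7, 203.2]]
```

View pics/g5.png

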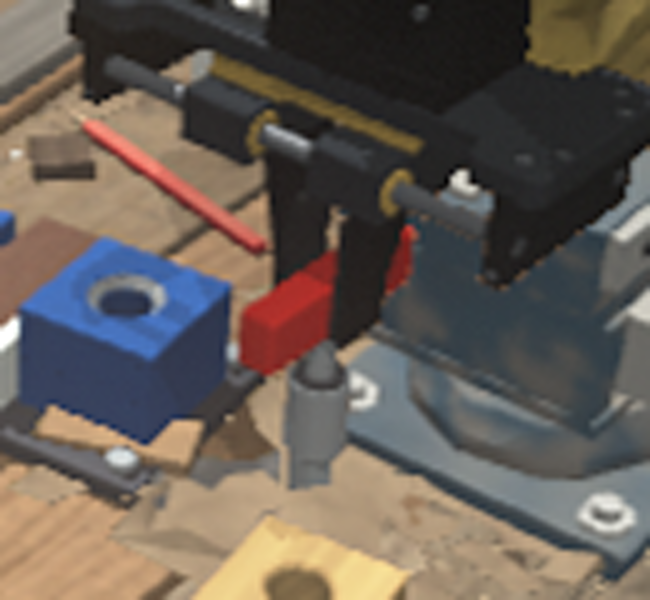

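Request:
drive_tool(increments=[[0,0,0,-8.26,16.37,0,-1],[0,0,0,-8.26,16.37,0,-1],[0,0,0,-8.26,16.37,0,-1],[0,0,0,-8.26,16.37,0,-1],[0,0,0,-8.26,16.37,0,-1],[0,0,0,-8.26,16.37,0,-1],[0,0,0,-8.26,16.37,0,-1],[0,0,0,-8.26,16.37,0,-1],[0,0,0,-8.26,16.37,0,-1],[0,0,0,-8.26,16.37,0,-1],[0,0,-6,0,0,0,-1],[0,0,-6,0,0,0,-1],[0,0,-6,0,0,0,-1],[0,0,-6,0,0,0,-1],[0,0,-6,0,0,0,-1],[0,0,-6,0,0,0,-1],[0,0,-6,0,0,0,-1],[0,0,-6,0,0,0,-1],[0,0,-6,0,0,0,-1],[0,0,0,0,0,0,-1]])

```text
time: 11.82
tcp_pos: [0.5531, -0.4024, 0.1572]
tool_rot: [[-0.787, 0.617, -0.002], [0.617, 0.787, 0.002], [0.003, 0.0, -1.0]]
wrist_force: [0.1, -1.2, -2.2]
width: 0.0156
finger_force: 49.9
```

Run:
```python
from h import *
S=read_camera("scene")
def proj(c,X): x=(c["R"]@np.array(X).T).T+c["t"];x=x@c["intrinsics"].T;return (x[:,:2]/x[:,2:]).round(1).tolist()
s=state();print(s["tcp_pos"],s["tool_rot"].round(3).tolist(),s["joints"],s["wrist_force"],s["wrist_torque"])
q=s["tcp_pos"];X=q+[0,0,.026]
print('grip,tip,shoulder',proj(S,[X,X-[0,0,.082],X-[0,0,.036]]),'well',proj(S,[[.5533,-.4024,.065]]))
m,_=mask(S,'blue',(315,190,375,245))
cv2.imwrite("pics/g6.png",cv2.resize(S["image"][140:250,290:400],None,fx=5.4,fy=5.4,interpolation=cv2.INTER_CUBIC)[:,:,::-1])
```

```text
[ 0.55314207 -0.40244271  0.15746256] [[-0.784, 0.62, -0.002], [0.62, 0.784, 0.002], [0.002, 0.0, -1.0]] [ 0.966931    0.46934515 -0.52144103  1.40423267  0.23333518  1.33174932
  1.33834889] [-0.90599165  0.23467923 -1.91656629] [ 0.04905956 -0.12041386  0.02842078]
grip,tip,shoulder [[346.2, 161.8], [345.0, 195.0], [345.7, 176.8]] well [[344.5, 208.6]]
```

View pics/g6.png

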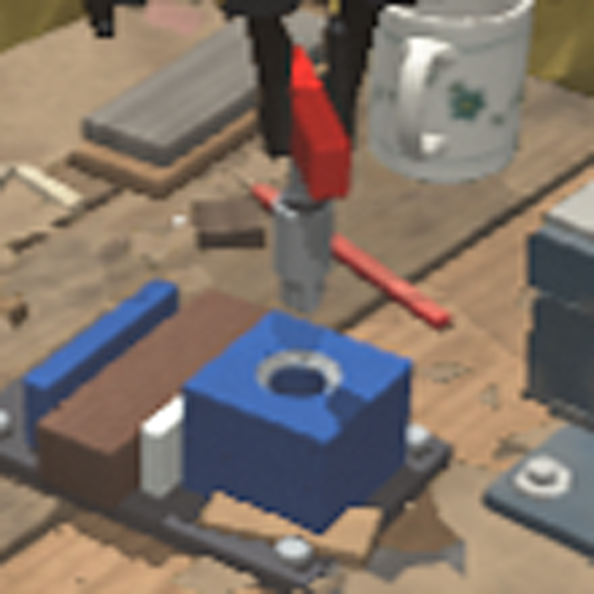

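Request:
drive_tool(increments=[[0,0,-6,0,0,0,-1],[0,0,0,0,0,10,-1],[0,0,0,0,0,10,-1],[0,0,0,0,0,10,-1],[0,0,0,0,0,5,-1],[0,0,0,0,0,3,-1],[0,0,0,0,0,3,-1],[0,0,0,0,0,3,-1],[0,0,0,0,0,0,-1]])

```text
time: 12.62
tcp_pos: [0.5536, -0.4026, 0.1145]
tool_rot: [[-0.846, 0.533, -0.0], [0.533, 0.846, 0.0], [0.001, -0.0, -1.0]]
wrist_force: [-0.2, 0.7, -2.7]
width: 0.0159
finger_force: 49.9
```

Request:
drive_tool(increments=[[0,0,0,0,0,2,-1],[0,0,0,0,0,2,-1],[0,0,0,0,0,2,-1],[0,0,0,0,0,0,-1]])

```text
time: 12.95
tcp_pos: [0.5536, -0.4027, 0.1086]
tool_rot: [[-0.846, 0.533, -0.0], [0.533, 0.846, 0.0], [0.0, -0.0, -1.0]]
wrist_force: [-1.1, 0.8, -1.9]
width: 0.016
finger_force: 49.9
```

Request:
drive_tool(increments=[[0,0,0,0,0,2,-1],[0,0,0,0,0,2,-1],[0,0,0,0,0,2,-1],[0,0,0,0,0,2,-1],[0,0,0,0,0,2,-1],[0,0,0,0,0,0,-1]])

```text
time: 13.45
tcp_pos: [0.5536, -0.4026, 0.0983]
tool_rot: [[-0.846, 0.533, -0.0], [0.533, 0.846, 0.0], [0.0, 0.0, -1.0]]
wrist_force: [-0.2, 0.4, -2.5]
width: 0.0156
finger_force: 49.9
```

Request:
drive_tool(increments=[[0,0,0,0,0,1,-1],[0,0,0,0,0,1,-1],[0,0,0,0,0,0,-1]])

```text
time: 13.7
tcp_pos: [0.5537, -0.4027, 0.0968]
tool_rot: [[-0.846, 0.533, -0.0], [0.533, 0.846, 0.0], [0.0, -0.0, -1.0]]
wrist_force: [0.1, 0.1, -2.2]
width: 0.0157
finger_force: 49.9
```

Request:
drive_tool(increments=[[0,0,0,0,0,1,-1],[0,0,0,0,0,1,-1],[0,0,0,0,0,0,-1]])

```text
time: 13.95
tcp_pos: [0.5538, -0.4028, 0.0955]
tool_rot: [[-0.846, 0.533, 0.0], [0.533, 0.846, -0.0], [-0.0, -0.0, -1.0]]
wrist_force: [-1.7, 0.7, 0.8]
width: 0.0152
finger_force: 49.9
```

Request:
drive_tool(increments=[[0,0,0,0,0,1,-1],[0,0,0,0,0,0,-1]])

```text
time: 14.12
tcp_pos: [0.5539, -0.4028, 0.0946]
tool_rot: [[-0.846, 0.533, 0.0], [0.533, 0.846, -0.001], [-0.001, -0.0, -1.0]]
wrist_force: [-2.5, 0.9, 4.0]
width: 0.0159
finger_force: 49.9
```

Request:
drive_tool(increments=[[0,0,3,0,0,0,-1],[0,0,3,0,0,0,-1],[0,0,3,0,0,0,-1],[0,0,3,0,0,0,-1],[0,0,3,0,0,0,-1],[0,0,0,0,0,0,-1]])

```text
time: 14.62
tcp_pos: [0.5541, -0.4026, 0.0945]
tool_rot: [[-0.678, 0.735, 0.001], [0.735, 0.678, -0.0], [-0.001, 0.0, -1.0]]
wrist_force: [-1.6, 1.4, 3.0]
width: 0.0157
finger_force: 49.9
```

Request:
drive_tool(increments=[[0,0,3,0,0,0,-1],[0,0,3,0,0,0,-1],[0,0,3,0,0,0,-1],[0,0,3,0,0,0,-1],[0,0,3,0,0,0,-1],[0,0,0,0,0,0,-1]])

```text
time: 15.12
tcp_pos: [0.5541, -0.4026, 0.0944]
tool_rot: [[-0.466, 0.885, 0.001], [0.885, 0.466, -0.0], [-0.001, 0.0, -1.0]]
wrist_force: [-2.5, 0.9, 3.5]
width: 0.0153
finger_force: 49.9
```

Request:
drive_tool(increments=[[0,0,3,0,0,0,-1],[0,0,3,0,0,0,-1],[0,0,3,0,0,0,-1],[0,0,3,0,0,0,-1],[0,0,3,0,0,0,-1],[0,0,0,0,0,0,-1]])

```text
time: 15.62
tcp_pos: [0.554, -0.4027, 0.0942]
tool_rot: [[-0.223, 0.975, 0.0], [0.975, 0.223, -0.0], [-0.0, 0.0, -1.0]]
wrist_force: [-1.4, 1.4, 3.3]
width: 0.0157
finger_force: 49.9
```

```bash
python3 -c "
from h import *
s=state();print(s['tcp_pos'],s['wrist_force'],s['wrist_torque'])"
```

```text
[ 0.554017   -0.40267622  0.09417698] [-1.44240461  1.43613941  3.30474917] [ 0.25272589  0.16895992 -0.01604266]
```

Request:
drive_tool(increments=[[0,0,3,0,0,0,-1],[0,0,3,0,0,0,-1],[0,0,3,0,0,0,-1],[0,0,3,0,0,0,-1],[0,0,3,0,0,0,-1],[0,0,0,0,0,0,-1]])

```text
time: 16.12
tcp_pos: [0.5534, -0.4029, 0.0929]
tool_rot: [[0.037, 0.999, -0.001], [0.999, -0.037, -0.0], [-0.0, -0.001, -1.0]]
wrist_force: [-0.3, 0.5, -2.3]
width: 0.0156
finger_force: 49.9
```

Request:
drive_tool(increments=[[0,0,3,0,0,0,-1],[0,0,3,0,0,0,-1],[0,0,3,0,0,0,-1],[0,0,3,0,0,0,-1],[0,0,0,0,0,0,-1]])

```text
time: 16.53
tcp_pos: [0.5533, -0.4029, 0.093]
tool_rot: [[0.244, 0.97, -0.001], [0.97, -0.244, -0.0], [-0.0, -0.001, -1.0]]
wrist_force: [-1.4, -1.0, -3.1]
width: 0.0157
finger_force: 49.9
```

```bash
python3 -c "
from h import *
s=state();print(s['tcp_pos'],s['wrist_force'],s['wrist_torque'])"
```

```text
[ 0.55329721 -0.4029072   0.09301404] [-1.41053669 -1.04754203 -3.06641834] [-0.15111062  0.04625031  0.1167249 ]
```

Request:
drive_tool(increments=[[0,0,-2,0,0,0,-1],[0,0,0,0,0,2,-1],[0,0,0,0,0,2,-1],[0,0,0,0,0,0,-1]])

```text
time: 16.87
tcp_pos: [0.5534, -0.4026, 0.0892]
tool_rot: [[0.211, 0.978, -0.001], [0.978, -0.211, 0.0], [0.0, -0.001, -1.0]]
wrist_force: [-0.1, 0.2, -2.8]
width: 0.0155
finger_force: 49.9
```

```bash
python3 -c "
from h import *
s=state();print(s['tcp_pos'],s['wrist_force'],s['wrist_torque'])"
```

```text
[ 0.55340435 -0.40263671  0.08917048] [-0.09589349  0.23193739 -2.83152216] [-0.07414932  0.16714308 -0.00054857]
```

Request:
drive_tool(increments=[[0,0,0,0,0,2,-1],[0,0,0,0,0,2,-1],[0,0,0,0,0,2,-1],[0,0,0,0,0,0,-1]])

```text
time: 17.2
tcp_pos: [0.5534, -0.4027, 0.0835]
tool_rot: [[0.211, 0.977, -0.001], [0.977, -0.211, 0.0], [-0.0, -0.001, -1.0]]
wrist_force: [-2.1, 0.4, -1.9]
width: 0.016
finger_force: 49.9
```

Request:
drive_tool(increments=[[0,0,0,0,0,1,-1],[0,0,0,0,0,0,-1],[0,0,0,0,0,0,-1]])

```text
time: 17.45
tcp_pos: [0.5535, -0.4027, 0.0828]
tool_rot: [[0.212, 0.977, -0.0], [0.977, -0.212, -0.0], [-0.0, -0.0, -1.0]]
wrist_force: [-1.5, 0.3, -0.4]
width: 0.0154
finger_force: 49.9
```

Request:
drive_tool(increments=[[0,0,3,0,0,0,-1],[0,0,3,0,0,0,-1],[0,0,3,0,0,0,-1],[0,0,3,0,0,0,-1],[0,0,3,0,0,0,-1],[0,0,3,0,0,0,-1],[0,0,3,0,0,0,-1],[0,0,3,0,0,0,-1],[0,0,0,0,0,0,-1]])

```text
time: 18.2
tcp_pos: [0.5534, -0.4029, 0.0828]
tool_rot: [[0.592, 0.806, -0.001], [0.806, -0.592, -0.0], [-0.001, -0.0, -1.0]]
wrist_force: [-1.8, -1.2, -1.1]
width: 0.0156
finger_force: 49.9
```

```bash
python3 -c "
from h import *
s=state();print(s['tcp_pos'],s['wrist_force'],s['wrist_torque'])"
```

```text
[ 0.5534359  -0.40288317  0.08283245] [-1.80974861 -1.17988036 -1.08295644] [-0.09075743  0.56151019  0.05564144]
```

Request:
drive_tool(increments=[[0,0,3,0,0,0,-1],[0,0,3,0,0,0,-1],[0,0,3,0,0,0,-1],[0,0,3,0,0,0,-1],[0,0,0,0,0,0,-1]])

```text
time: 18.62
tcp_pos: [0.5535, -0.403, 0.0829]
tool_rot: [[0.746, 0.666, -0.001], [0.666, -0.746, -0.0], [-0.001, 0.0, -1.0]]
wrist_force: [-2.5, -1.2, -0.7]
width: 0.0154
finger_force: 49.9
```

```bash
python3 -c "
from h import *
s=state();print(s['tcp_pos'],s['wrist_force'],s['wrist_torque'])"
```

```text
[ 0.55346541 -0.40295868  0.08285692] [-2.48626001 -1.23210838 -0.65680857] [-0.15367877  0.62995195  0.08586776]
```

Request:
drive_tool(increments=[[0,0,3,0,0,0,-1],[0,0,3,0,0,0,-1],[0,0,0,0,0,0,-1]])

```text
time: 18.87
tcp_pos: [0.5534, -0.403, 0.0828]
tool_rot: [[0.811, 0.586, -0.001], [0.586, -0.811, -0.0], [-0.001, 0.0, -1.0]]
wrist_force: [-2.4, -1.5, -1.0]
width: 0.0156
finger_force: 49.9
```

```bash
python3 -c "
from h import *
s=state();print(s['tcp_pos'],s['wrist_force'],s['wrist_torque'])"
```

```text
[ 0.55342774 -0.40298922  0.08284819] [-2.38952062 -1.47402094 -0.97245865] [-0.15623575  0.66575353  0.16008558]
```

Request:
drive_tool(increments=[[0,0,3,0,0,0,-1],[0,0,3,0,0,0,-1],[0,0,0,0,0,0,-1]])

```text
time: 19.12
tcp_pos: [0.5534, -0.403, 0.0829]
tool_rot: [[0.866, 0.5, -0.001], [0.5, -0.866, -0.001], [-0.001, 0.0, -1.0]]
wrist_force: [-2.2, -1.0, -0.6]
width: 0.0159
finger_force: 50.3
```

```bash
python3 -c "
from h import *
s=state();print(s['tcp_pos'],s['wrist_force'],s['wrist_torque'],s['joints'])"
```

```text
[ 0.55340079 -0.40297388  0.08285526] [-2.20215249 -1.00114807 -0.60939188] [-0.31016106  0.8789193   0.7533924 ] [ 0.7090965   0.47596374 -0.15978576  1.49603568  0.0804028   1.17624383
 -0.51165054]
```

Request:
drive_tool(increments=[[0,0,1,0,0,0,-1],[0,0,0,0,0,0,-1],[0,0,-2,0,0,0,-1],[0,0,-2,0,0,0,-1],[0,0,0,0,0,0,-1],[0,0,0,0,0,0,0],[0,0,0,0,0,0,0],[0,0,0,0,0,0,0],[0,0,0,0,0,0,0],[0,0,0,0,0,0,0],[0,0,0,0,0,0,0],[0,0,0,0,0,0,0],[0,0,0,0,0,0,0]])

```text
time: 20.2
tcp_pos: [0.5539, -0.4027, 0.083]
tool_rot: [[0.841, 0.541, 0.0], [0.541, -0.841, -0.0], [0.0, 0.0, -1.0]]
wrist_force: [0.6, 0.1, -0.3]
width: 0.0431
finger_force: 0.0
```

Request:
drive_tool(increments=[[0,0,0,0,0,-4,0],[0,0,0,0,0,-8,0],[0,0,0,0,0,-15,0],[0,0,0,0,0,-20,0],[0,0,0,0,0,-20,0],[0,0,0,0,0,-20,0],[0,0,0,0,0,-20,0],[0,0,0,0,0,-20,0],[0,0,0,0,0,0,0],[0,0,0,0,0,0,0]])

```text
time: 21.03
tcp_pos: [0.5546, -0.4032, 0.2123]
tool_rot: [[0.841, 0.541, 0.003], [0.541, -0.841, -0.002], [0.001, 0.004, -1.0]]
wrist_force: [0.2, 0.1, -0.1]
width: 0.0434
finger_force: 0.0
```

Run:
```python
from h import *
S=read_camera("scene")
def proj(c,X): x=(c["R"]@np.array(X).T).T+c["t"];x=x@c["intrinsics"].T;return (x[:,:2]/x[:,2:]).round(1).tolist()
s=state();print(s["tcp_pos"],s["width"],s["wrist_force"])
X=np.array([.5534,-.403,.108]);print('bar centre, top',proj(S,[X,X+[0,0,.012]]))
_,r=mask(S,'red',(310,150,385,225));print(cv2.minAreaRect(r),cv2.boundingRect(r))
cv2.imwrite("pics/f.png",cv2.resize(S["image"][140:250,290:400],None,fx=5,fy=5,interpolation=cv2.INTER_CUBIC)[:,:,::-1])
```

```text
[ 0.55385214 -0.40275264  0.21047892] 0.04349703939356672 [-0.38814187 -0.47717381  0.11794747]
bar centre, top [[345.2, 192.3], [345.4, 187.7]]
((349.5034484863281, 192.38246154785156), (45.362735748291016, 12.083009719848633), 1.6846843957901) (327, 186, 46, 14)
```

View pics/f.png

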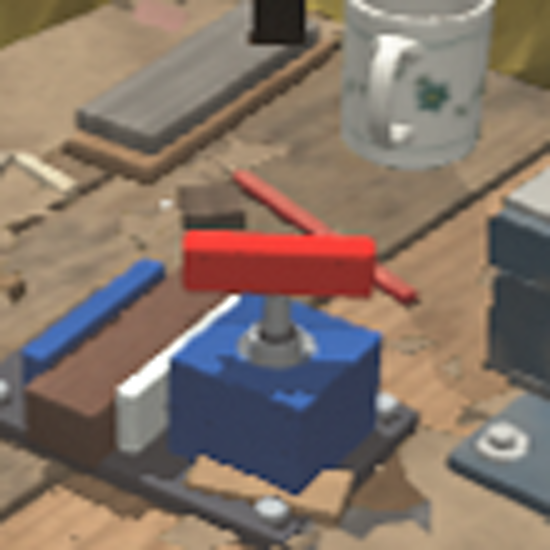

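```bash
python3 -c "
from station import *
print(sign_off())"
```

```text
the job is handed in; nothing more can be done
None
```

I handed the job in at about 21 s. The key stands upright and fully home in the clamp, the cam screw was turned clockwise until the torque jumped at its stop, and the last picture shows the jaw against the blank; sign-off returned no verdict.

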